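Shut and lock the feeding hatch of a breeder box

ROBOT

A 6-joint arm with a two-finger parallel gripper is mounted at the origin on the work surface. World frame = base frame: x ahead of the robot, y to its left, z up, the work surface at z = 0. Lengths are in m, angles in degrees, forces in N, time in s.
With the tool pointing down it reaches from about 0.375 to 0.9 m from the base axis. Payload 3.1 kg.
Tool frame: the origin (TCP) lies at the very end of the fingers, on their centre line; the grasp point (between the pads) lies 19 mm behind it; z points along the fingers, y is the direction in which the jaws open and shut (so a half turn about z gives the same grasp; the last joint's range is limited). The gripper opens to 87 mm and grips with 3 to 60 N. Pads are 19 mm wide; open, the fingers measure 117 mm over their backs; the gripper's body (75 mm by 190 mm) begins 51 mm behind the grasp point.
Start: joints at [54.059, 30.224, 82.088, -0, 67.689, -10.227], TCP at [0.271, 0.563, 0.223] pointing down, gripper open.
Joint ranges: [-176.69, 176.69], [-43.24, 126.21], [12.49, 139.97], [-82, 262], [0, 151.66], [-163.58, 163.58]. Speed limits (degrees/s): [159.86, 159.86, 180, 180, 180, 180].

INTERFACE

Orientations are given as a 3x3 rotation matrix whose columns are the frame's x, y, z axes.
In Python, from rig import bot gives the robot as it stands. The module is installed in compiled form; this text tells all that it offers.
- The arm moves only by the tool play_rows, never from a script. Its argument "targets" is a list of rows, each a list of 7 numbers: the closure, from 0 (fully open) to 1 (shut), then the shift along the world's x, y, z in m, then the turn, a rotation vector about the world's x, y, z in rad. A call has 1 to 12 rows; each row shifts and turns the commanded pose from where the row before left it; what a row does not reach is not made up. A row lasts 1/8 s, in which the tool goes at most 62.5 mm and 10.7 degrees, less where a joint would pass 70% of its speed; a pose out of reach is approached as far as the arm can. A call with a gripper value outside its range is refused whole. The fingers move at their own pace and stop on an object; the grip force is fixed at half the most. Time passes only in rows, so rows that do not move let the fingers close. It gives the time, the measured TCP pose, the force and the opening at its end, in the units of the state.
- bot.read_state(): the state, without advancing time (a new reading comes with each control period).
- bot.capture(name): name is "side" or "top"; returns the picture (384x512x3 uint8, blue, green, red); there is no depth.
- bot.get_calibration(name): a dict with "fx", "fy", "cx", "cy" (pixels), "k1" (the pictures are not rectified: a ray, as slopes to the right and down, at radius r is drawn at 1 + k1 r^2 times it, then the intrinsics apply), "R" (3x3) and "t" (3): a world point X has camera coordinates R X + t. Camera axes: x right, y down, z forward; pixel columns grow to the right and rows downward; lengths in m; the calibration is good to about 2 mm. A picture is of the moment at which its call begins. get_calibration takes no time and is no camera call.
- bot.hand_in(): hands the job in, once; it reports no verdict.
The state is a dict: "time_s": time; "joint_positions": joint angles; "qvel": joint speeds; "tau": joint torques, N m; "position": TCP position; "tcp_rot": TCP orientation; "force": force on the tool from outside, world axes, zero at the start; "moment": the same for the moment, N m; "opening": opening from 0.0 (shut) to 1.0 (fully open).
Only numpy, scipy, OpenCV 4.12 (cv2) and the standard library are available. Lean on these libraries where they do the work, as an engineer would, in place of code of your own. Each camera call takes 0.05 s, during which the arm holds its last target. There are 200 camera calls.

TASK

With the fingertips only, push the upright tab of the sliding hatch on the breeder box lid until the hatch is fully shut, then tighten the two-winged thumbscrew that locks it: stroke its wings round clockwise (seen from above), again and again, gently, until it comes up against its stop. Do not pinch or lift anything, leave the hatch shut, and leave the other things on the lid and shelf where they are.

Things in the scene. Friction and masses are not known exactly. Their poses are not given: they have to be found in the camera images.
- breeder_box: All sizes here are in mm. Clear acrylic breeder box with a flat clear lid, fixed to the shelf, 150 (its x) by 270 (its y), top of the lid 110 above the shelf; origin at the centre of its underside, z up. The hatch lies toward the -y end of the lid and the thumbscrew toward the +y end, both on the centre line x = 0. White guide strips 6 high run along y at box x = +-36.
- hatch_tab (a point): Centre of the upright tab of the grey plastic sliding hatch: 44 wide (box x), 8 thick (box y), its top 25.5 above the lid and 12 above this point. The hatch plate is 4.5 high above the lid and runs from the tab toward the thumbscrew; its forked end slips under the thumbscrew. Pushing the tab from its outer (-y) side toward box +y shuts the hatch.
- hatch (a joint): Slide of the hatch along box +y, in m: 0 fully open, 0.060 fully shut against its stop. Light friction of about 1 to 2 N; stays where it is left. Shut, the tab stands 85 from the thumbscrew's axis.
- thumbscrew_top (a point): Point on the vertical axis of the black plastic two-winged thumbscrew, level with the top of the wings, 36 above the lid. Hub radius 9 (13 for the collar, which ends 9 above the lid). The two flat wings stand opposite each other, upright, 6 thick, reaching 38 from the axis, from 14 to 37 above the lid (top edge rounded).
- thumbscrew (a joint): Turn of the thumbscrew in rad, growing clockwise seen from above; at 0 the wings lie along box x, so the wings' direction is the box's x axis turned clockwise by this value. 9.0 is fully tight, a stop on a rubber washer that gives about 0.1 rad at a 20 N push. Starts 3.5 to 6.5 rad short, turns with light friction (about 0.03 N m), stays where it is left, and does not sink as it turns.
- lift_tube_top (a point): Centre of the top of the rigid upright grey air-lift tube, 16 in diameter, which stands 50 from the thumbscrew's axis on its box +x side and rises 52 above the lid, 15 higher than the wings; closed fingers of usual size cannot pass between it and the hub, so the wings are stroked over the rest of the circle.
- dosing_cup: Loose white cup on the lid, near box x -54, y 112, 26 across, 22 high; origin at its underside. A bystander: leave it alone.
- vial: Loose glass vial with a black cap on the lid, near box x 58, y -65, 22 across, 40 high; origin at its underside. A bystander: leave it alone.
- pellet_tub: Loose closed orange pellet tub on the shelf, 84 across, 95 high; origin at its underside. A bystander: leave it alone.
- feeding_ring: Loose grey plastic feeding ring lying on the shelf, 80 across, 9 high; origin at its underside. A bystander: leave it alone.
- spatula: Loose short steel spatula lying on the shelf, 160 long; origin at its underside. A bystander: leave it alone.
- magnet_scraper: Loose black magnet scraper on the shelf, 75 by 45, 32 high; origin at its underside. A bystander: leave it alone.

How it is judged:
By the outcome, as a careful person would: the job done as asked, in the order asked, and still so for the second after the job is handed in, with the robot touching nothing.
It also fails if it takes over 64 s, if anything falls off the work surface, if the arm or the gripper's body presses on something with over 40 N, if the wrist force passes 120 N, or if a joint passes its speed limit or range.

## Working session

There is one attempt and no reset: what is moved stays moved. The work goes in short steps, Python scripts to look and compute and a tool call to move; the robot and the scene stay as the last step left them, time stands still between calls to the robot, and variables do not carry over. Pictures are saved under pics/ and viewed, about 8 in all and at most 12, crops included, and the job is handed in when it is done.

Besides the shell and the picture viewer there is one more tool, called after "Call:" as name(argument=value, ...), one argument or row to a line, values as JSON. play_rows: Moves the arm, as the interface text tells. Its arguments: {"type":"object","properties":{"targets":{"type":"array","items":{"type":"array","items":{"type":"number"}}}},"required":["targets"]}

```bash
mkdir -p pics
python3 - <<'E'
from rig import bot
import cv2
for n in("top","side"):
    cv2.imwrite(f"pics/{n}0.png",bot.capture(n)); print(n,bot.get_calibration(n))
s=bot.read_state();print(s["time_s"],s["position"],s["tcp_rot"],s["force"],s["opening"])
E
```

```text
top {'fx': 444.0254423879445, 'fy': 444.0254423879445, 'cx': 259.92123291678666, 'cy': 192.94648045236804, 'k1': -0.08091063159476242, 'R': array([[ 1.66441626e-03, -9.99888999e-01, -1.48060914e-02],
       [-9.98000639e-01, -7.25428854e-04, -6.31996748e-02],
       [ 6.31819187e-02,  1.48816793e-02, -9.97891067e-01]]), 't': array([0.00398141, 0.51161403, 1.23664477])}
side {'fx': 403.19450899254036, 'fy': 403.19450899254036, 'cx': 261.9187834864417, 'cy': 189.07587318792233, 'k1': -0.08963520048421338, 'R': array([[ 0.66672555, -0.74519064, -0.01295973],
       [-0.46185622, -0.39945263, -0.79191314],
       [ 0.58494946,  0.53397426, -0.61049621]]), 't': array([-0.37728081,  0.34081711,  0.78191816])}
0.1 [0.27073812 0.56258739 0.22165184] [[-9.00977959e-01  4.33863272e-01 -1.17419568e-03]
 [ 4.33864713e-01  9.00976589e-01 -1.61180907e-03]
 [ 3.58618066e-04 -1.96164652e-03 -9.99998012e-01]] [ 0.60642581 -0.13310847 -0.63110685] 1.0002934416075993
```

View pics/top0.png

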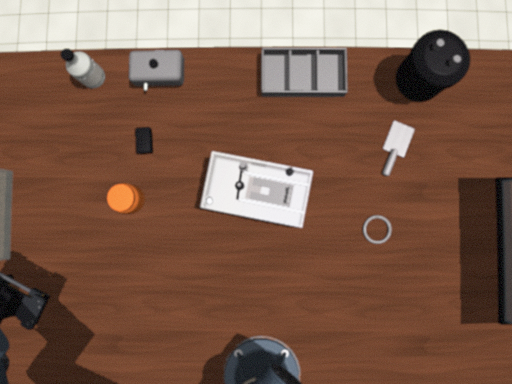

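View pics/side0.png

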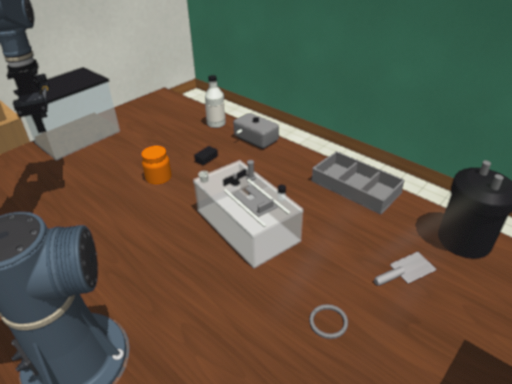

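Top view: box at about (256,190), thumbscrew at about (240,185), tab near (288,195), vial at (290,172), tube at (242,168). Next I'll zoom in on both views.

Run:
```python
import cv2,numpy as np
a=cv2.imread("pics/top0.png")[145:235,195:320]; b=cv2.imread("pics/side0.png")[150:265,185:310]
a=cv2.resize(a,None,fx=5,fy=5,interpolation=cv2.INTER_CUBIC)
b=cv2.resize(b,None,fx=5,fy=5,interpolation=cv2.INTER_CUBIC)
cv2.imwrite("pics/t1.png",a);cv2.imwrite("pics/s1.png",b)
```

```text
(no output)
```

View pics/t1.png

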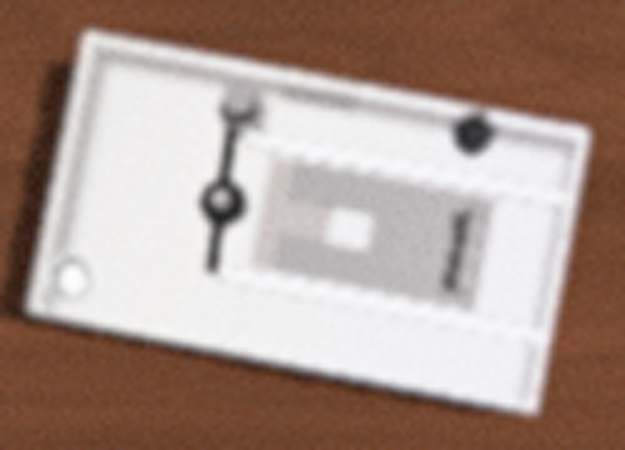

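View pics/s1.png

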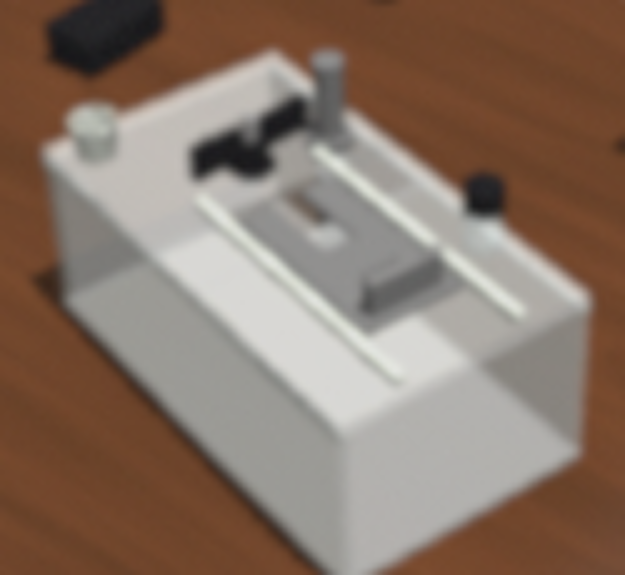

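```bash
cat > h.py <<'E'
import numpy as np,cv2
from rig import bot
def ray(n,uv):
    c=bot.get_calibration(n); K=np.array([[c["fx"],0,c["cx"]],[0,c["fy"],c["cy"]],[0,0,1]])
    p=cv2.undistortPoints(np.array([[uv]],float),K,np.array([c["k1"],0,0,0,0.]))[0,0]
    return -c["R"].T@c["t"], c["R"].T@np.array([p[0],p[1],1])
def onz(n,uv,z):
    o,d=ray(n,uv); return o+d*(z-o[2])/d[2]
def proj(n,X):
    c=bot.get_calibration(n);x=c["R"]@X+c["t"];a=x[:2]/x[2];a=a*(1+c["k1"]*a@a);return np.array([c["fx"]*a[0]+c["cx"],c["fy"]*a[1]+c["cy"]])
E
python3 - <<'E'
from h import *
T=lambda x,y:((x+.5)/5-.5+195,(y+.5)/5-.5+145)
S=lambda x,y:((x+.5)/5-.5+185,(y+.5)/5-.5+150)
C=[onz("top",T(*p),.11) for p in[(88,33),(592,129),(536,412),(28,315)]]
C=np.array(C)[:,:2]; print("corners",C.round(4), "sides",[np.linalg.norm(C[i]-C[i-1]).round(4) for i in range(4)])
rect=cv2.minAreaRect(C.astype(np.float32));print(rect)
ctr=C.mean(0); ey=(C[0]+C[3]-C[1]-C[2]);ey/=np.linalg.norm(ey); ex=np.array([ey[1],-ey[0]])
print("ctr",ctr,"ex",ex,"ey",ey)
box=lambda P:(np.round([(P[:2]-ctr)@ex,(P[:2]-ctr)@ey],4))
for nm,im,p,z in[("hub","top",T(222,203),.146),("tube","top",T(243,100),.162),("tubeS","side",S(329,58),.162),("hubS","side",S(251,130),.146),("wing+","top",T(232,125),.147),("wing-","top",T(212,270),.147),("tabA","top",T(463,210),.1355),("tabB","top",T(450,290),.1355),("tabS1","side",S(365,280),.1355),("tabS2","side",S(436,248),.1355),("vial","top",T(474,133),.15),("cup","top",T(72,278),.132),("plateEnd","top",T(480,250),.1145)]:
    P=onz(im,p,z);print(nm,P.round(4),box(P))
E
```

```text
corners [[ 0.6158  0.1291]
 [ 0.5649 -0.1356]
 [ 0.4171 -0.1057]
 [ 0.4672  0.1592]] sides [np.float64(0.1516), np.float64(0.2696), np.float64(0.1508), np.float64(0.2696)]
((0.5160402655601501, 0.011800006031990051), (0.27115321159362793, 0.15160612761974335), 79.12395477294922)
ctr [0.51624757 0.0117457 ] ex [ 0.98233579 -0.18712666] ey [0.18712666 0.98233579]
hub [0.523  0.0557 0.146 ] [-0.0016  0.0445]
tube [0.5735 0.0444 0.162 ] [0.0501 0.0428]
tubeS [0.5763 0.0466 0.162 ] [0.0525 0.0455]
hubS [0.5197 0.0485 0.146 ] [-0.0035  0.0367]
wing+ [0.5627 0.0508 0.147 ] [0.0383 0.047 ]
wing- [0.489  0.0605 0.147 ] [-0.0359  0.0428]
tabA [ 0.5203 -0.0668  0.1355] [ 0.0187 -0.0764]
tabB [ 0.4795 -0.0601  0.1355] [-0.0227 -0.0775]
tabS1 [ 0.4792 -0.0663  0.1355] [-0.0218 -0.0836]
tabS2 [ 0.519  -0.076   0.1355] [ 0.0191 -0.0856]
vial [ 0.5582 -0.0718  0.15  ] [ 0.0569 -0.0742]
cup [0.4855 0.1335 0.132 ] [-0.0529  0.1138]
plateEnd [ 0.5011 -0.0766  0.1145] [ 0.0017 -0.0896]
```

Call:
play_rows(
  targets=[
    [1,0.016,-0.047,0,0,0,-0.094],
    [1,0.016,-0.047,0,0,0,-0.094],
    [1,0.016,-0.047,0,0,0,-0.094],
    [1,0.016,-0.047,0,0,0,-0.094],
    [1,0.016,-0.047,0,0,0,-0.094],
    [1,0.016,-0.047,0,0,0,-0.094],
    [1,0.016,-0.047,0,0,0,-0.094],
    [1,0.016,-0.047,0,0,0,-0.094],
    [1,0.016,-0.047,0,0,0,-0.094],
    [1,0.016,-0.047,0,0,0,-0.094],
    [1,0.016,-0.047,0,0,0,-0.094],
    [1,0.016,-0.047,0,0,0,-0.094],
  ],
)

```text
time_s: 1.6
position: [0.4633, -0.0025, 0.2224]
tcp_rot: [[0.009, 1.0, -0.0], [1.0, -0.009, 0.0], [0.0, -0.0, -1.0]]
force: [0.4, -0.5, 0.8]
opening: 0.002
```

Call:
play_rows(
  targets=[
    [1,0.017,-0.047,0,0,0,-0.09],
    [1,0.016,-0.046,0,0,0,-0.09],
    [1,0,0,-0.04,0,0,0],
    [1,0,0,-0.03,0,0,0],
    [1,0,0,-0.02,0,0,0],
    [1,0,0,0,0,0,0],
  ],
)

```text
time_s: 2.35
position: [0.4947, -0.0934, 0.131]
tcp_rot: [[0.185, 0.983, -0.004], [0.983, -0.185, 0.002], [0.001, -0.004, -1.0]]
force: [0.1, 0.6, 0.7]
opening: 0.005
```

Run:
```python
import cv2
from rig import bot
a=bot.capture("top")[145:235,195:320]; b=bot.capture("side")[130:265,185:320]
a=cv2.resize(a,(540,389),interpolation=cv2.INTER_CUBIC);b=cv2.resize(b,(540,540),interpolation=cv2.INTER_CUBIC)
cv2.imwrite("pics/s2.png",b)
s=bot.read_state();print(s["position"],s["force"],s["joint_positions"])
```

```text
[ 0.49630944 -0.09397184  0.13277236] [ 0.68395664 -0.66827089 -0.7158481 ] [-2.34150785e+01  2.89116172e+01  1.04114464e+02 -1.32326358e-03
  4.69717110e+01 -1.27590660e+01]
```

View pics/s2.png

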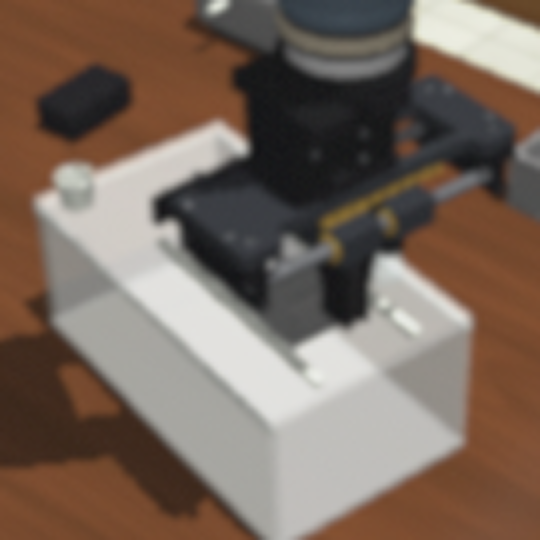

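Call:
play_rows(
  targets=[
    [1,0,0,-0.011,0,0,0],
    [1,0.00075,0.004,0,0,0,0],
    [1,0.00075,0.004,0,0,0,0],
    [1,0.00075,0.004,0,0,0,0],
    [1,0.00075,0.004,0,0,0,0],
    [1,0.00075,0.004,0,0,0,0],
    [1,0.00075,0.004,0,0,0,0],
    [1,0.00075,0.004,0,0,0,0],
    [1,0.00075,0.004,0,0,0,0],
    [1,0.00075,0.004,0,0,0,0],
  ],
)

```text
time_s: 3.7
position: [0.5032, -0.0577, 0.1216]
tcp_rot: [[0.185, 0.983, 0.001], [0.983, -0.185, -0.0], [-0.0, 0.001, -1.0]]
force: [-0.2, -1.8, 0.0]
opening: 0.009
```

Call:
play_rows(
  targets=[
    [1,0.00075,0.004,0,0,0,0],
    [1,0.00075,0.004,0,0,0,0],
    [1,0.0004,0.002,0,0,0,0],
    [1,0.0004,0.002,0,0,0,0],
  ],
)

```text
time_s: 4.2
position: [0.5053, -0.0458, 0.1215]
tcp_rot: [[0.185, 0.983, 0.0], [0.983, -0.185, -0.0], [-0.0, 0.0, -1.0]]
force: [1.0, -2.5, 0.3]
opening: 0.008
```

Call:
play_rows(
  targets=[
    [1,0.0004,0.002,0,0,0,0],
    [1,0.0004,0.002,0,0,0,0],
    [1,0,0,0,0,0,0],
  ],
)

```text
time_s: 4.58
position: [0.5056, -0.0415, 0.1214]
tcp_rot: [[0.185, 0.983, -0.001], [0.983, -0.185, 0.001], [0.0, -0.001, -1.0]]
force: [0.7, 0.7, -0.3]
opening: 0.008
```

Call:
play_rows(
  targets=[
    [1,0.0004,0.002,0,0,0,0],
    [1,0.0004,0.002,0,0,0,0],
  ],
)

```text
time_s: 4.82
position: [0.5058, -0.0411, 0.1215]
tcp_rot: [[0.181, 0.983, -0.003], [0.983, -0.181, -0.006], [-0.007, -0.001, -1.0]]
force: [-4.5, -18.0, 0.7]
opening: 0.004
```

Call:
play_rows(
  targets=[
    [1,0.0003,0.0015,0,0,0,0],
    [1,0.0003,0.0015,0,0,0,0],
  ],
)

```text
time_s: 5.08
position: [0.5058, -0.041, 0.1216]
tcp_rot: [[0.179, 0.984, -0.004], [0.984, -0.179, -0.011], [-0.012, -0.002, -1.0]]
force: [-7.1, -26.1, 1.3]
opening: 0.006
```

Call:
play_rows(
  targets=[
    [1,-0.0015,-0.008,0,0,0,0],
    [1,-0.0015,-0.008,0,0,0,0],
    [1,0,0,0.04,0,0,0],
    [1,0,0,0.04,0,0,0.16],
    [1,0,0,0,0,0,0.18],
    [1,0,0.01,0,0,0,0.18],
    [1,0,0.01,0,0,0,0.18],
    [1,-0.002,0.01,0,0,0,0.18],
    [1,-0.002,0.01,0,0,0,0.18],
    [1,-0.002,0.02,0,0,0,0.18],
    [1,-0.002,0.02,0,0,0,0.18],
    [1,0,0,0,0,0,0.18],
  ],
)

```text
time_s: 6.58
position: [0.4954, 0.0309, 0.2013]
tcp_rot: [[-0.989, 0.148, -0.001], [0.148, 0.989, 0.001], [0.002, 0.001, -1.0]]
force: [0.6, -1.2, 0.3]
opening: 0.005
```

```bash
cat >> h.py <<'E'
AX=np.array([.5246,.0556]); TH=-10.8
def fing(a,gap=0,r=.026,d=.018):
    a=np.radians(a+TH);u=np.array([np.cos(a),np.sin(a)]);return AX+r*u+(d+gap)*np.array([-u[1],u[0]])
def stroke(a0,a1,n):
    A=np.linspace(a0,a1,n+1);P=np.array([fing(a) for a in A])
    for d in np.diff(P,axis=0): print([1,*d.round(4).tolist(),0,0,0,round(np.radians((a1-a0)/n),4)])
E
python3 - <<'E'
from h import *
s=bot.read_state();print(s["time_s"],s["position"],s["tcp_rot"][:,0],s["joint_positions"],fing(183,.012))
print(fing(183),fing(33)); stroke(183,33,24)
# hatch: tab location check
f=bot.capture("top"); cv2.imwrite("pics/t3.png",cv2.resize(f[145:235,195:320],None,fx=5,fy=5,interpolation=cv2.INTER_CUBIC))
E
```

```text
6.575 [0.49538872 0.03090096 0.20133788] [-0.9889531   0.14822029  0.00158795] [-9.39054135e+00  2.21240708e+01  1.01542772e+02  7.11444344e-02
  5.64250679e+01 -9.09060711e+01] [0.49476909 0.02940617]
[0.49639768 0.04129514] [0.5418715  0.08208953]
[1, -0.0014, 0.0032, 0, 0, 0, np.float64(-0.1091)]
[1, -0.001, 0.0033, 0, 0, 0, np.float64(-0.1091)]
[1, -0.0007, 0.0034, 0, 0, 0, np.float64(-0.1091)]
[1, -0.0003, 0.0034, 0, 0, 0, np.float64(-0.1091)]
[1, 0.0001, 0.0034, 0, 0, 0, np.float64(-0.1091)]
[1, 0.0004, 0.0034, 0, 0, 0, np.float64(-0.1091)]
[1, 0.0008, 0.0033, 0, 0, 0, np.float64(-0.1091)]
[1, 0.0012, 0.0032, 0, 0, 0, np.float64(-0.1091)]
[1, 0.0015, 0.0031, 0, 0, 0, np.float64(-0.1091)]
[1, 0.0019, 0.0029, 0, 0, 0, np.float64(-0.1091)]
[1, 0.0022, 0.0027, 0, 0, 0, np.float64(-0.1091)]
[1, 0.0024, 0.0024, 0, 0, 0, np.float64(-0.1091)]
[1, 0.0027, 0.0022, 0, 0, 0, np.float64(-0.1091)]
[1, 0.0029, 0.0019, 0, 0, 0, np.float64(-0.1091)]
[1, 0.0031, 0.0015, 0, 0, 0, np.float64(-0.1091)]
[1, 0.0032, 0.0012, 0, 0, 0, np.float64(-0.1091)]
[1, 0.0033, 0.0008, 0, 0, 0, np.float64(-0.1091)]
[1, 0.0034, 0.0005, 0, 0, 0, np.float64(-0.1091)]
[1, 0.0034, 0.0001, 0, 0, 0, np.float64(-0.1091)]
[1, 0.0034, -0.0003, 0, 0, 0, np.float64(-0.1091)]
[1, 0.0034, -0.0007, 0, 0, 0, np.float64(-0.1091)]
[1, 0.0033, -0.001, 0, 0, 0, np.float64(-0.1091)]
[1, 0.0032, -0.0014, 0, 0, 0, np.float64(-0.1091)]
[1, 0.003, -0.0017, 0, 0, 0, np.float64(-0.1091)]
```

Call:
play_rows(
  targets=[
    [1,0,0,-0.04,0,0,0],
    [1,0,0,-0.034,0,0,0],
    [1,0,0,0,0,0,0],
    [1,0.001,0.004,0,0,0,0],
    [1,0,0.004,0,0,0,0],
    [1,0,0.0024,0,0,0,0],
  ],
)

```text
time_s: 7.38
position: [0.4981, 0.0398, 0.1286]
tcp_rot: [[-0.988, 0.156, 0.002], [0.156, 0.988, -0.0], [-0.002, 0.0, -1.0]]
force: [0.4, -0.2, 1.0]
opening: 0.004
```

Call:
play_rows(
  targets=[
    [1,-0.0014,0.0032,0,0,0,-0.109],
    [1,-0.001,0.0033,0,0,0,-0.109],
    [1,-0.0007,0.0034,0,0,0,-0.109],
    [1,-0.0003,0.0034,0,0,0,-0.109],
    [1,0.0001,0.0034,0,0,0,-0.109],
    [1,0.0004,0.0034,0,0,0,-0.109],
    [1,0.0008,0.0033,0,0,0,-0.109],
    [1,0.0012,0.0032,0,0,0,-0.109],
    [1,0.0015,0.0031,0,0,0,-0.109],
    [1,0.0019,0.0029,0,0,0,-0.109],
  ],
)

```text
time_s: 8.62
position: [0.4991, 0.0725, 0.128]
tcp_rot: [[-0.315, 0.949, -0.001], [0.949, 0.315, 0.0], [0.0, -0.001, -1.0]]
force: [-0.9, -0.9, -0.4]
opening: 0.003
```

Run:
```python
from h import *
a=bot.capture("top")[145:235,195:320]; b=bot.capture("side")[130:230,185:285]
a=cv2.resize(a,(500,360),interpolation=cv2.INTER_CUBIC);b=cv2.resize(b,(360,360),interpolation=cv2.INTER_CUBIC)
cv2.imwrite("pics/c3.png",cv2.resize(np.hstack([a,b]),(800,335)))
```

```text
(no output)
```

View pics/c3.png

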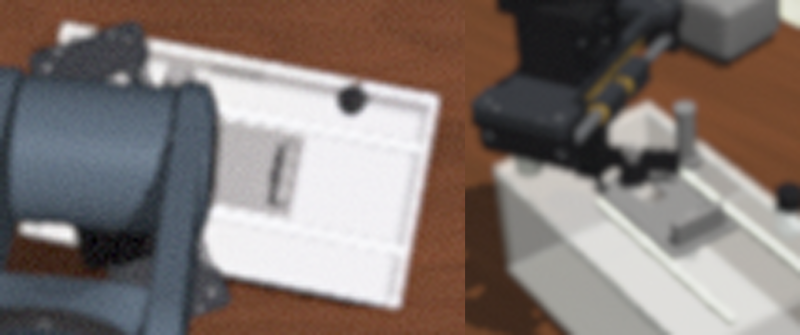

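Call:
play_rows(
  targets=[
    [1,0.0022,0.0027,0,0,0,-0.109],
    [1,0.0024,0.0024,0,0,0,-0.109],
    [1,0.0027,0.0022,0,0,0,-0.109],
    [1,0.0029,0.0019,0,0,0,-0.109],
    [1,0.0031,0.0015,0,0,0,-0.109],
    [1,0.0032,0.0012,0,0,0,-0.109],
    [1,0.0033,0.0008,0,0,0,-0.109],
    [1,0.0034,0.0005,0,0,0,-0.109],
  ],
)

```text
time_s: 9.72
position: [0.5228, 0.0857, 0.1278]
tcp_rot: [[0.522, 0.853, -0.0], [0.853, -0.522, 0.001], [0.0, -0.001, -1.0]]
force: [-0.7, 0.6, -0.2]
opening: 0.002
```

Run:
```python
from h import *
s=bot.read_state();print(s["position"],s["force"])
b=bot.capture("side")[140:220,190:290]
cv2.imwrite("pics/c4.png",cv2.resize(b,(700,560),interpolation=cv2.INTER_CUBIC))
for a in (75,255):
    u=np.radians(a+TH); p=np.array([*(AX+.038*np.array([np.cos(u),np.sin(u)])),.147]); q=proj("side",p); print(a,(q-[190,140])*7)
print((proj("side",np.array([*AX,.147]))-[190,140])*7,(proj("side",np.array(s["position"]))-[190,140])*7)
```

```text
[0.52281291 0.08570402 0.12783465] [-0.65448723  0.58633911 -0.20950522]
75 [275.73923849 179.68265617]
255 [344.46350139 290.56071082]
[309.14886284 233.59471739] [251.65941236 247.03404327]
```

View pics/c4.png

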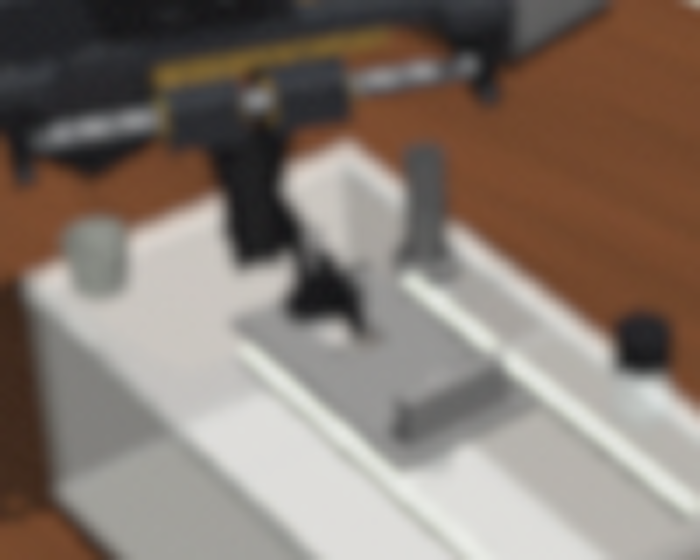

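The wing is following the finger: it now points at roughly box 70–75°, with its far end at about (365,325). The hatch is still shut and the cup and vial haven't moved. I'll carry on to about 33°.

Call:
play_rows(
  targets=[
    [1,0.0034,0.0001,0,0,0,-0.109],
    [1,0.0034,-0.0003,0,0,0,-0.109],
    [1,0.0034,-0.0007,0,0,0,-0.109],
    [1,0.0033,-0.001,0,0,0,-0.109],
    [1,0.0032,-0.0014,0,0,0,-0.109],
    [1,0.003,-0.0017,0,0,0,-0.109],
  ],
)

```text
time_s: 10.52
position: [0.5426, 0.0804, 0.1278]
tcp_rot: [[0.933, 0.36, -0.0], [0.36, -0.933, 0.0], [-0.0, -0.0, -1.0]]
force: [-0.3, 1.1, 0.0]
opening: 0.006
```

Run:
```python
from h import *
s=bot.read_state();x=s["tcp_rot"][:,0];print(s["position"],s["force"],np.degrees(np.arctan2(x[1],x[0])))
print("start2",fing(213,.012),"h",213+TH,fing(213));stroke(213,97,18)
```

```text
[0.54258907 0.08041281 0.12780111] [-0.28088836  1.053       0.03439332] 21.115417071407165
start2 [0.51186259 0.01800002] h 202.2 [0.5073285  0.02911047]
[1, -0.0029, 0.0021, 0, 0, 0, np.float64(-0.1125)]
[1, -0.0026, 0.0024, 0, 0, 0, np.float64(-0.1125)]
[1, -0.0023, 0.0027, 0, 0, 0, np.float64(-0.1125)]
[1, -0.002, 0.0029, 0, 0, 0, np.float64(-0.1125)]
[1, -0.0017, 0.0031, 0, 0, 0, np.float64(-0.1125)]
[1, -0.0013, 0.0033, 0, 0, 0, np.float64(-0.1125)]
[1, -0.0009, 0.0034, 0, 0, 0, np.float64(-0.1125)]
[1, -0.0005, 0.0035, 0, 0, 0, np.float64(-0.1125)]
[1, -0.0001, 0.0036, 0, 0, 0, np.float64(-0.1125)]
[1, 0.0003, 0.0035, 0, 0, 0, np.float64(-0.1125)]
[1, 0.0007, 0.0035, 0, 0, 0, np.float64(-0.1125)]
[1, 0.0011, 0.0034, 0, 0, 0, np.float64(-0.1125)]
[1, 0.0014, 0.0033, 0, 0, 0, np.float64(-0.1125)]
[1, 0.0018, 0.0031, 0, 0, 0, np.float64(-0.1125)]
[1, 0.0021, 0.0029, 0, 0, 0, np.float64(-0.1125)]
[1, 0.0024, 0.0026, 0, 0, 0, np.float64(-0.1125)]
[1, 0.0027, 0.0023, 0, 0, 0, np.float64(-0.1125)]
[1, 0.0029, 0.002, 0, 0, 0, np.float64(-0.1125)]
```

Call:
play_rows(
  targets=[
    [1,-0.003,0.0075,0,0,0,0],
    [1,0,0,0.04,0,0,0],
    [1,0,0,0.033,0,0,0.175],
    [1,0,0,0,0,0,0.18],
    [1,0,0,0,0,0,0.18],
    [1,0,0,0,0,0,0.18],
    [1,0,0,0,0,0,0.18],
    [1,0,0,0,0,0,0.18],
    [1,-0.007,-0.017,0,0,0,0.18],
    [1,-0.007,-0.017,0,0,0,0.18],
    [1,-0.007,-0.018,0,0,0,0.18],
    [1,-0.0067,-0.018,0,0,0,0.18],
  ],
)

```text
time_s: 12.02
position: [0.5116, 0.0178, 0.2008]
tcp_rot: [[-0.567, 0.823, 0.0], [0.823, 0.567, -0.0], [-0.0, 0.0, -1.0]]
force: [0.8, 0.6, 0.3]
opening: 0.004
```

Call:
play_rows(
  targets=[
    [1,0,0,0,0,0,0.18],
    [1,0,0,0,0,0,0.18],
    [1,0,0,0,0,0,0.18],
    [1,0,0,0,0,0,0.18],
    [1,0,0,0,0,0,0.18],
    [1,0,0,0,0,0,0.18],
    [1,0,0,0,0,0,0.18],
    [1,0,0,0,0,0,0.105],
    [1,0,0,0,0,0,0],
  ],
)

```text
time_s: 13.15
position: [0.5119, 0.0182, 0.2007]
tcp_rot: [[-0.925, -0.379, 0.0], [-0.379, 0.925, -0.0], [-0.0, -0.0, -1.0]]
force: [-0.9, -0.5, -0.7]
opening: 0.008
```

Run:
```python
from h import *
s=bot.read_state();x=s["tcp_rot"][:,0];print(s["position"],s["force"],np.degrees(np.arctan2(x[1],x[0])),s["joint_positions"][5])
b=bot.capture("side")[140:220,190:290]
cv2.imwrite("pics/c5.png",cv2.resize(b,(700,560),interpolation=cv2.INTER_CUBIC))
for a in (33,213):
    u=np.radians(a+TH); p=np.array([*(AX+.038*np.array([np.cos(u),np.sin(u)])),.147]); print(a,(proj("side",p)-[190,140])*7)
```

```text
[0.51186927 0.01822699 0.20074552] [-0.94619151 -0.47710082 -0.6518446 ] -157.70930302365832 -122.76692249150265
33 [348.39157017 177.86429569]
213 [267.71546949 292.48013419]
```

View pics/c5.png

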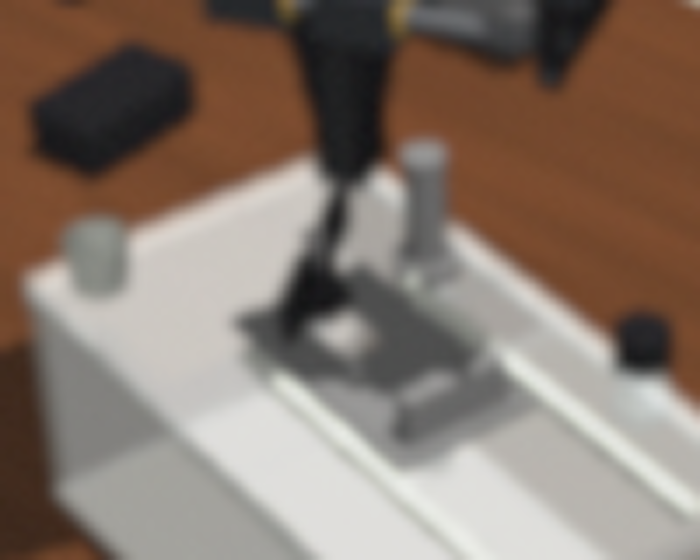

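The wings now run from about (340,185) to (287,320), close to where 33–40° should be. The finger is behind the near wing with about 12 mm of room.

Call:
play_rows(
  targets=[
    [1,0,0,-0.04,0,0,0],
    [1,0,0,-0.033,0,0,0],
    [1,0,0,0,0,0,0],
    [1,-0.0015,0.0037,0,0,0,0],
    [1,-0.0015,0.0037,0,0,0,0],
    [1,-0.0015,0.0037,0,0,0,0],
  ],
)

```text
time_s: 13.95
position: [0.5081, 0.0292, 0.1287]
tcp_rot: [[-0.926, -0.378, 0.002], [-0.378, 0.926, -0.0], [-0.002, -0.001, -1.0]]
force: [0.0, 0.6, -0.9]
opening: 0.006
```

Call:
play_rows(
  targets=[
    [1,-0.0029,0.0021,0,0,0,-0.1125],
    [1,-0.0026,0.0024,0,0,0,-0.1125],
    [1,-0.0023,0.0027,0,0,0,-0.1125],
    [1,-0.002,0.0029,0,0,0,-0.1125],
    [1,-0.0017,0.0031,0,0,0,-0.1125],
    [1,-0.0013,0.0033,0,0,0,-0.1125],
    [1,-0.0009,0.0034,0,0,0,-0.1125],
    [1,-0.0005,0.0035,0,0,0,-0.1125],
    [1,-0.0001,0.0036,0,0,0,-0.1125],
  ],
)

```text
time_s: 15.08
position: [0.4932, 0.0561, 0.1283]
tcp_rot: [[-0.809, 0.588, 0.001], [0.588, 0.809, -0.0], [-0.001, 0.0, -1.0]]
force: [-0.3, -1.6, 0.7]
opening: 0.004
```

Call:
play_rows(
  targets=[
    [1,0.0003,0.0035,0,0,0,-0.1125],
    [1,0.0007,0.0035,0,0,0,-0.1125],
    [1,0.0011,0.0034,0,0,0,-0.1125],
    [1,0.0014,0.0033,0,0,0,-0.1125],
    [1,0.0018,0.0031,0,0,0,-0.1125],
    [1,0.0021,0.0029,0,0,0,-0.1125],
    [1,0.0024,0.0026,0,0,0,-0.1125],
    [1,0.0027,0.0023,0,0,0,-0.1125],
    [1,0.0029,0.002,0,0,0,-0.1125],
  ],
)

```text
time_s: 16.2
position: [0.5078, 0.0832, 0.1279]
tcp_rot: [[0.07, 0.998, -0.001], [0.998, -0.07, 0.001], [0.0, -0.001, -1.0]]
force: [-1.0, 0.7, 0.2]
opening: 0.003
```

Run:
```python
from h import *
s=bot.read_state();x=s["tcp_rot"][:,0];print(s["position"],s["force"],np.degrees(np.arctan2(x[1],x[0])),s["joint_positions"][5])
print("target",fing(97),"start3",fing(277,.012),"h",97+TH,fing(277));stroke(277,205,12)
```

```text
[0.50777157 0.08318861 0.1279359 ] [-0.96193006  0.67929635  0.15414196] 85.96427235584514 0.8425351284468012
target [0.50836269 0.08273577] start3 [0.55281092 0.02766894] h 86.2 [0.54083731 0.02846423]
[1, -0.0029, -0.0015, 0, 0, 0, np.float64(-0.1047)]
[1, -0.0031, -0.0012, 0, 0, 0, np.float64(-0.1047)]
[1, -0.0032, -0.0009, 0, 0, 0, np.float64(-0.1047)]
[1, -0.0033, -0.0006, 0, 0, 0, np.float64(-0.1047)]
[1, -0.0033, -0.0002, 0, 0, 0, np.float64(-0.1047)]
[1, -0.0033, 0.0001, 0, 0, 0, np.float64(-0.1047)]
[1, -0.0033, 0.0005, 0, 0, 0, np.float64(-0.1047)]
[1, -0.0032, 0.0008, 0, 0, 0, np.float64(-0.1047)]
[1, -0.0031, 0.0011, 0, 0, 0, np.float64(-0.1047)]
[1, -0.003, 0.0015, 0, 0, 0, np.float64(-0.1047)]
[1, -0.0028, 0.0018, 0, 0, 0, np.float64(-0.1047)]
[1, -0.0026, 0.002, 0, 0, 0, np.float64(-0.1047)]
```

Run:
```python
from h import *
stroke(97,71,4)
print("start3",fing(251,.008),"from",fing(71,.008),fing(71,.0)-fing(71,.008), fing(251)-fing(251,.008));stroke(251,203,12)
```

```text
[1, 0.0032, 0.0017, 0, 0, 0, np.float64(-0.1134)]
[1, 0.0033, 0.0013, 0, 0, 0, np.float64(-0.1134)]
[1, 0.0035, 0.0009, 0, 0, 0, np.float64(-0.1134)]
[1, 0.0035, 0.0005, 0, 0, 0, np.float64(-0.1134)]
start3 [0.53424058 0.02011678] from [0.51495942 0.09108322] [ 0.00694212 -0.00397579] [-0.00694212  0.00397579]
[1, -0.0022, -0.0001, 0, 0, 0, np.float64(-0.0698)]
[1, -0.0022, 0.0, 0, 0, 0, np.float64(-0.0698)]
[1, -0.0022, 0.0002, 0, 0, 0, np.float64(-0.0698)]
[1, -0.0022, 0.0003, 0, 0, 0, np.float64(-0.0698)]
[1, -0.0021, 0.0005, 0, 0, 0, np.float64(-0.0698)]
[1, -0.0021, 0.0006, 0, 0, 0, np.float64(-0.0698)]
[1, -0.0021, 0.0008, 0, 0, 0, np.float64(-0.0698)]
[1, -0.002, 0.0009, 0, 0, 0, np.float64(-0.0698)]
[1, -0.0019, 0.0011, 0, 0, 0, np.float64(-0.0698)]
[1, -0.0018, 0.0012, 0, 0, 0, np.float64(-0.0698)]
[1, -0.0018, 0.0013, 0, 0, 0, np.float64(-0.0698)]
[1, -0.0017, 0.0015, 0, 0, 0, np.float64(-0.0698)]
```

Call:
play_rows(
  targets=[
    [1,0.0032,0.0017,0,0,0,-0.1134],
    [1,0.0033,0.0013,0,0,0,-0.1134],
    [1,0.0035,0.0009,0,0,0,-0.1134],
    [1,0.0035,0.0005,0,0,0,-0.1134],
    [1,-0.007,0.004,0,0,0,0],
    [1,0,0,0.04,0,0,0],
    [1,0,0,0.033,0,0,0],
    [1,0.0065,-0.0237,0,0,0,0],
    [1,0.0065,-0.0237,0,0,0,0],
    [1,0.0065,-0.0237,0,0,0,0],
    [1,0,0,0,0,0,0],
  ],
)

```text
time_s: 17.58
position: [0.5347, 0.0189, 0.2008]
tcp_rot: [[0.498, 0.867, 0.001], [0.867, -0.498, -0.0], [0.0, 0.001, -1.0]]
force: [-0.7, 0.0, 0.2]
opening: 0.004
```

Run:
```python
from h import *
s=bot.read_state();x=s["tcp_rot"][:,0];print(s["position"],s["force"],np.degrees(np.arctan2(x[1],x[0])),s["joint_positions"][5])
b=bot.capture("side")[140:220,190:290]
cv2.imwrite("pics/c6.png",cv2.resize(b,(700,560),interpolation=cv2.INTER_CUBIC))
for a in (71,251):
    u=np.radians(a+TH); p=np.array([*(AX+.038*np.array([np.cos(u),np.sin(u)])),.147]); print(a,(proj("side",p)-[190,140])*7)
```

```text
[0.53466527 0.01891265 0.20083672] [-0.65823695  0.03465541  0.16578472] 60.133893222741065 19.921866795654978
71 [282.51617442 178.21612953]
251 [337.34039348 292.18734288]
```

View pics/c6.png

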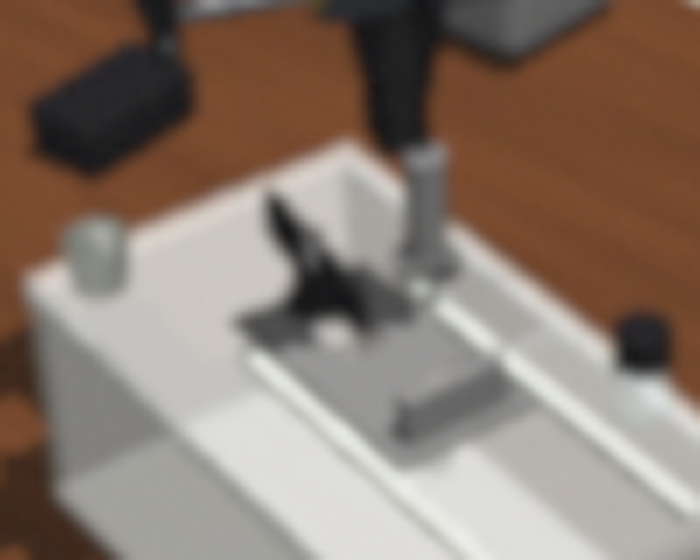

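Wings run from about (270,195) to (365,320), roughly 75–78°, so I'm adding 3 mm of margin before going down.

Call:
play_rows(
  targets=[
    [1,0.0026,-0.0015,-0.03,0,0,0],
    [1,0,0,-0.03,0,0,0],
    [1,0,0,-0.013,0,0,0],
    [1,0,0,0,0,0,0],
    [1,-0.0032,0.0018,0,0,0,0],
    [1,-0.0032,0.0018,0,0,0,0],
    [1,-0.0032,0.0018,0,0,0,0],
  ],
)

```text
time_s: 18.5
position: [0.5282, 0.0235, 0.1284]
tcp_rot: [[0.497, 0.868, 0.002], [0.868, -0.497, -0.001], [0.0, 0.002, -1.0]]
force: [0.5, -1.5, 1.0]
opening: 0.007
```

Call:
play_rows(
  targets=[
    [1,-0.0022,-0.0001,0,0,0,-0.07],
    [1,-0.0022,0,0,0,0,-0.07],
    [1,-0.0022,0.0002,0,0,0,-0.07],
    [1,-0.0022,0.0003,0,0,0,-0.07],
    [1,-0.0021,0.0005,0,0,0,-0.07],
    [1,-0.0021,0.0006,0,0,0,-0.07],
    [1,-0.0021,0.0008,0,0,0,-0.07],
  ],
)

```text
time_s: 19.38
position: [0.5132, 0.0259, 0.1281]
tcp_rot: [[0.848, 0.529, 0.002], [0.529, -0.848, -0.0], [0.002, 0.001, -1.0]]
force: [1.3, -0.4, 0.2]
opening: 0.005
```

Call:
play_rows(
  targets=[
    [1,-0.002,0.0009,0,0,0,-0.07],
    [1,-0.0019,0.0011,0,0,0,-0.07],
  ],
)

```text
time_s: 19.62
position: [0.5092, 0.0279, 0.1281]
tcp_rot: [[0.914, 0.406, 0.002], [0.406, -0.914, -0.0], [0.002, 0.001, -1.0]]
force: [0.2, -0.8, -0.2]
opening: 0.007
```

Call:
play_rows(
  targets=[
    [1,-0.0018,0.0012,0,0,0,-0.07],
    [1,-0.0018,0.0013,0,0,0,-0.07],
  ],
)

```text
time_s: 19.88
position: [0.5056, 0.0304, 0.1281]
tcp_rot: [[0.962, 0.274, 0.002], [0.274, -0.962, -0.0], [0.002, 0.001, -1.0]]
force: [1.1, -0.1, 0.0]
opening: 0.005
```

Call:
play_rows(
  targets=[
    [1,-0.0017,0.0015,0,0,0,-0.07],
    [1,-0.0016,0.0016,0,0,0,-0.07],
  ],
)

```text
time_s: 20.12
position: [0.5023, 0.0335, 0.1281]
tcp_rot: [[0.991, 0.137, 0.002], [0.137, -0.991, -0.0], [0.002, 0.001, -1.0]]
force: [0.9, -0.8, 0.1]
opening: 0.003
```

Call:
play_rows(
  targets=[
    [1,-0.0007,0.0018,0,0,0,-0.02],
    [1,-0.0006,0.0018,0,0,0,-0.02],
  ],
)

```text
time_s: 20.38
position: [0.5006, 0.037, 0.1278]
tcp_rot: [[0.995, 0.1, 0.001], [0.1, -0.995, -0.001], [0.0, 0.001, -1.0]]
force: [-0.0, -5.0, 1.9]
opening: 0.004
```

Call:
play_rows(
  targets=[
    [1,-0.0004,0.0015,0,0,0,0],
    [1,0,0,0,0,0,0],
  ],
)

```text
time_s: 20.62
position: [0.5006, 0.0372, 0.1279]
tcp_rot: [[0.995, 0.102, 0.001], [0.102, -0.995, -0.003], [0.001, 0.003, -1.0]]
force: [-0.9, -6.9, 1.8]
opening: 0.008
```

Call:
play_rows(
  targets=[
    [1,-0.0004,0.0015,0,0,0,0],
    [1,0,0,0,0,0,0],
  ],
)

```text
time_s: 20.88
position: [0.5006, 0.0374, 0.1279]
tcp_rot: [[0.995, 0.103, 0.002], [0.103, -0.995, -0.005], [0.001, 0.006, -1.0]]
force: [-1.0, -10.5, 2.0]
opening: 0.007
```

Call:
play_rows(
  targets=[
    [1,-0.0005,0.002,0,0,0,0],
    [1,0,0,0,0,0,0],
  ],
)

```text
time_s: 21.12
position: [0.5006, 0.0377, 0.128]
tcp_rot: [[0.994, 0.105, 0.002], [0.105, -0.994, -0.009], [0.001, 0.009, -1.0]]
force: [0.5, -16.9, 1.8]
opening: 0.01
```

Call:
play_rows(
  targets=[
    [1,0.001,-0.008,0,0,0,0],
    [1,0.001,-0.008,0,0,0,0],
    [1,0,0,0.04,0,0,0],
    [1,0,0,0.04,0,0,0],
    [1,-0.02,-0.05,0.02,0,0,0],
    [1,-0.02,-0.05,0,0,0,0],
    [1,-0.02,-0.05,0,0,0,0],
    [1,0,-0.05,0,0,0,0],
    [1,0,-0.05,0,0,0,0],
    [1,0,-0.05,0,0,0,0],
    [1,0,0,0,0,0,0],
  ],
)

```text
time_s: 22.5
position: [0.4416, -0.2773, 0.2274]
tcp_rot: [[0.995, 0.096, 0.002], [0.096, -0.995, -0.001], [0.001, 0.001, -1.0]]
force: [-0.1, 0.5, -0.1]
opening: 0.005
```

Run:
```python
from h import *
s=bot.read_state();print(s["time_s"],s["position"],s["force"])
a=bot.capture("top")[145:235,195:320];b=bot.capture("side")[140:240,190:310]
a=cv2.resize(a,(500,360),interpolation=cv2.INTER_CUBIC);b=cv2.resize(b,(500,416),interpolation=cv2.INTER_CUBIC)
c=np.zeros((416,1000,3),np.uint8);c[:360,:500]=a;c[:,500:]=b
cv2.imwrite("pics/c7.png",c[:,:,:] if 0 else cv2.resize(c,(800,333)))
cv2.imwrite("pics/t7.png",cv2.resize(a,(750,540)))
for g in (24.4,204.4):
    u=np.radians(g+TH); p=np.array([*(AX+.036*np.array([np.cos(u),np.sin(u)])),.147]); print((proj("top",p)-[195,145])*6)
p=np.array([.51625,.01175,.1355])+np.array([.187,.982,0])*-.0405; print("tab",(proj("top",p)-[195,145])*6)
```

```text
22.5 [ 0.44158291 -0.27733933  0.2274164 ] [-0.12175042  0.50084514 -0.05990921]
[244.53631088 154.8105493 ]
[283.81643935 320.1190166 ]
tab [462.03016232 276.89113051]
```

View pics/t7.png

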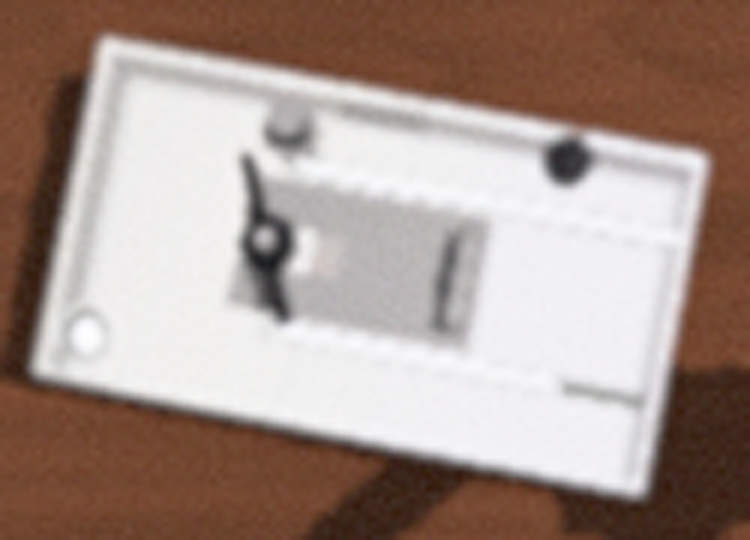

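```bash
python3 -c "
from rig import bot
print(bot.hand_in())"
```

```text
the job is handed in; nothing more can be done
None
```

I pushed the hatch shut and tightened the thumbscrew to its stop, all with closed fingertips, then handed the job in at about 22.5 s.

- **Hatch:** I pushed the tab until it stopped hard at about 26 N. From the contact position, the tab is about 85 mm from the screw axis, as specified for shut. The last top picture showed it still shut.
- **Thumbscrew:** I turned it clockwise in three strokes of the wings. It met the stop where expected and held at about 17 N. After I backed off, the wings were within about 1° of the direction for 9.0 rad.
- **Other things:** In the last top picture the cup and vial look unmoved. I did not measure them again or look again at the things on the shelf, which the arm never went near. At hand-in the arm was clear of everything and reading about zero force.
- **Disagreement:** The side view put the hub about 8 mm away from where the top view did. I used the top-view position, and the hatch and screw contacts agreed with it. Pixel readings of the tab were only good to about 3–5 mm, so the shut position rests mainly on the contact stop.

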